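# Slide the wide scraper into its slotted holder

## Task

Put the wide-bladed scraper away: slide it blade first into the slot of the wide plywood holder until it is fully home, with its handle up against the front of the block, and let go of it. Leave the narrow scraper and the narrow holder as they are.

Things in the scene. Friction and masses are not known exactly. Their poses are not given: they have to be found in the camera images.
- wide_scraper_grip (a point): flat scraper, 180 long, 0.12 kg: brown wooden handle 100 long, 24 wide, 26 thick, steel ferrule 10 long (22 x 22), broad blade. Point: grip place near its balance, mid-width and mid-thickness of the handle (13 mm above the bench as it lies flat), 40 mm behind the ferrule's front face, 70 mm ahead of the handle's rear end. x towards the blade tip, y across the blade, z up.
- wide_scraper_tip (a point): middle of the front edge of the wide scraper's flat steel blade (52 wide, 2.5 thick, reaching 70 past the ferrule), 110 mm ahead of the grip point; same axes. As it lies, the blade is 12 to 14 mm above the bench, level with the slot. Ferrule and handle are too thick for the slot and stop at the block's front.
- wide_holder: plywood block fixed to the bench, 108 wide (y), 81 deep (x), 36 high, on thin feet. Its front has a flat slot 76 wide, 19 high (6 to 25 mm above the bench), 75 deep, closed at the back. Origin: centre of the underside; +x points into the slot, z up; the front face lies 40.5 mm from the origin towards -x. The wider of two blocks, left or right (there a 3 mm hardboard covers the bench).
- narrow_holder: plywood block fixed to the bench, 72 wide (y), 81 deep (x), 36 high, on thin feet. Its front has a flat slot 40 wide, 19 high (6 to 25 mm above the bench), 75 deep, closed at the back. Origin: centre of the underside; +x points into the slot, z up; the front face lies 40.5 mm from the origin towards -x. The narrower block; the wide blade does not fit it.
- narrow_scraper_grip (a point): a scraper with the same handle and length but a blade only 26 wide, lying flat on the 3 mm hardboard sheet that covers the right of the bench (y below -0.31). Point in its handle, 40 mm behind the ferrule's front face; x towards its blade. Not needed.

How it is judged:
By the outcome, as a careful person would: the job done as asked, in the order asked, and still so for the second after the job is handed in, with the robot touching nothing.
It also fails if it takes over 43 s, if anything falls off the work surface, if the arm or the gripper's body presses on something with over 40 N, if the wrist force passes 120 N, or if a joint passes its speed limit or range.

## Robot

A 6-joint arm with a two-finger parallel gripper is mounted at the origin on a cart in front of the work surface, level with it; the furniture and walls round the work are solid. World frame = base frame: x ahead of the robot, y to its left, z up, the work surface at z = 0. Lengths are in m, angles in rad, forces in N, time in s.
With the tool pointing down it reaches from about 0.35 to 0.775 m from the base axis. Payload 7.3 kg.
Tool frame: the origin (TCP) lies at the very end of the fingers, on their centre line; the grasp point (between the pads) lies 19 mm behind it; z points along the fingers, y is the line along which they close (so a half turn about z gives the same grasp; the last joint's range is limited). The gripper opens to 92 mm and grips with 3 to 60 N. Pads are 19 mm wide; open, the fingers measure 130 mm over their backs; the gripper's body (75 mm by 190 mm) begins 47 mm behind the grasp point.
Start: joints at [1.066, 0.342, 1.524, -0, 1.275, -0.146], TCP at [0.184, 0.492, 0.227] pointing down, gripper open.
Joint ranges: [-2.53, 2.53], [-0.77, 2.02], [0.04, 2.7], [-1, 4.14], [0.28, 2.66], [-3.11, 3.11]. Speed limits (rad/s): [2.57, 2.57, 3.14, 3.14, 3.14, 3.14].

## Interface

Orientations are given as [roll, pitch, yaw] about the fixed x, y, z axes, in that order (R = Rz(yaw) Ry(pitch) Rx(roll)).
In Python, from cell import robot, read_camera, get_calibration gives the robot as it stands. The module is installed in compiled form; this text tells all that it offers.
- The arm moves only by the tool send_rows, never from a script. Its argument "plan" is a list of rows, each a list of 2 entries, a list of its own where there are three numbers: the shift along the tool's x, y, z as a fraction of full scale, then the turn, a rotation vector about the tool's x, y, z as a fraction of full scale. A call has exactly 10 rows; each row shifts and turns the commanded pose from where the row before left it, along the tool's axes as they then stand; what a row does not reach is not made up. Full scale, the value 1, is 0.025 m for a shift and 90 degrees for a turn. A row lasts 1/8 s, in which the tool goes at most 62.5 mm and 10.7 degrees, less where a joint would pass 70% of its speed; a pose out of reach is approached as far as the arm can. A call with a number of a shift or a turn outside -1 to 1 is refused whole. A call with a gripper value outside its range is refused whole. "gripper" is the opening, from -1 (shut) to 1 (fully open), so that 0 is half open, set as the call begins (left out, the last holds). The fingers move at their own pace and stop on an object; "force" is the grip in N (left out, the last holds). Time passes only in rows, so rows that do not move let the fingers close, or fill a call up. It gives the time, the measured TCP pose, the force, the opening and the grip force at its end, in the units of the state.
- robot.observe(): the state, without advancing time (a new reading comes with each control period).
- read_camera(name): name is "side" or "top"; returns (picture, depth): 420x560x3 uint8, blue, green, red; 420x560 float32, m along the optical axis (not along the pixel's ray), 0 where there is no reading.
- get_calibration(name): a dict with "intrinsics" (3x3 intrinsics, pixels), "rvec" (rotation vector, rad) and "tvec" (3), from world to camera coordinates, as OpenCV has them. Camera axes: x right, y down, z forward; pixel columns grow to the right and rows downward; lengths in m; the calibration is good to about 2 mm. A picture is of the moment at which its call begins. get_calibration takes no time and is no camera call.
- robot.hand_in(): hands the job in; it is judged then, once.
The state is a dict: "time": time; "qpos": joint angles; "qvel": joint speeds; "joint_efforts": joint torques, N m; "tool_pos": TCP position; "tool_rot": TCP orientation; "contact_force": force on the tool from outside, world axes, zero at the start; "torque": the same for the moment, N m; "opening": finger opening in m; "grip_force": force on a finger pad.
Only numpy, scipy, OpenCV 4.12 (cv2) and the standard library are available. Lean on these libraries where they do the work, as an engineer would, in place of code of your own. Each camera call takes 0.05 s, during which the arm holds its last target. There are 200 camera calls.

## Working session

There is one attempt and no reset: what is moved stays moved. The work goes in short steps, Python scripts to look and compute and a tool call to move; the robot and the scene stay as the last step left them, time stands still between calls to the robot, and variables do not carry over. Pictures are saved under pics/ and viewed, at most 10 in all, crops included, and the job is handed in when it is done.

Besides the shell and the picture viewer there is one more tool, called after "Emit:" in YAML: its name, and indented under it one key for each argument. send_rows: Moves the arm, as the interface text tells. Shift numbers are shares of 0.025 m and turn numbers shares of 90 degrees, none past 1 either way. Its arguments: {"type":"object","properties":{"plan":{"type":"array"},"gripper":{"type":"number"},"force":{"type":"number"}},"required":["plan"]}

```bash
mkdir -p pics; cat > h.py <<'E'
import numpy as np, cv2
from cell import robot, read_camera, get_calibration
def grab(n,tag):
    p,d=read_camera(n); cv2.imwrite(f'pics/{tag}.png',p); np.save(f'{tag}.npy',d); return p,d
def cal(n):
    c=get_calibration(n); R=cv2.Rodrigues(np.array(c['rvec'],float))[0]
    return np.array(c['intrinsics'],float).reshape(3,3),R,np.array(c['tvec'],float).ravel()
def onplane(n,u,v,z):
    K,R,t=cal(n); r=R.T@np.linalg.solve(K,[u,v,1]); o=-R.T@t
    return o+r*(z-o[2])/r[2]
def depthpt(n,u,v,d):
    K,R,t=cal(n); return R.T@(np.linalg.solve(K,[u,v,1])*d-t)
E
python3 - <<'E'
from h import *
for n in('top','side'):
    grab(n,n+'1'); K,R,t=cal(n); print(n,K[0,0],(-R.T@t).round(3))
s=robot.observe(); print(s['time'],s['tool_pos'],s['tool_rot'],s['contact_force'])
E
```

```text
top 494.4639747120383 [ 0.222 -0.166  1.482]
side 437.1752506980892 [-0.017 -0.965  0.89 ]
0.1 [0.18417749 0.49126786 0.2261308 ] [-3.14029464e+00 -2.06024071e-04  2.78277037e+00] [ 0.48551561 -0.45638328 -0.49469477]
```

View pics/top1.png

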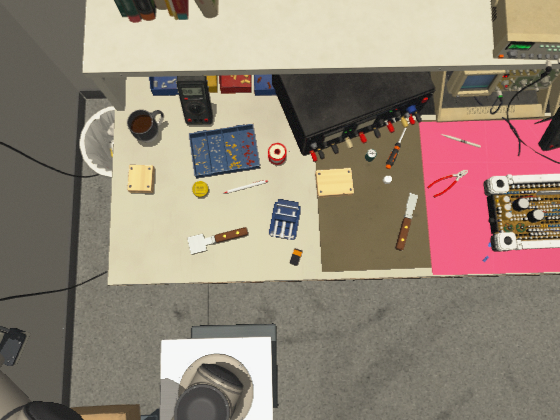

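View pics/side1.png

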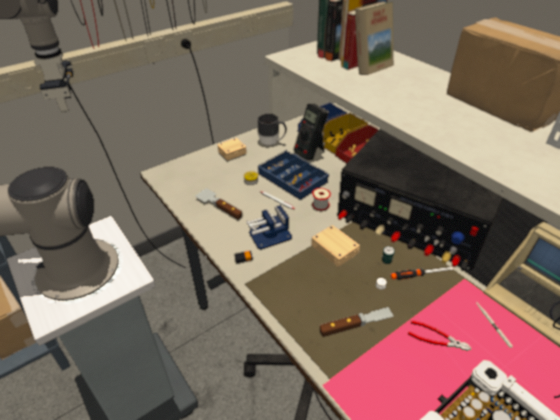

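The top view shows the wide scraper at the left (tip about (188,244), handle end (248,232)). The wide holder is on the hardboard at (335,182), and the narrow holder is at (141,179). I'll enlarge both.

```bash
python3 - <<'E'
from h import *
p=cv2.imread('pics/top1.png'); q=cv2.imread('pics/side1.png')
r=lambda a:cv2.resize(a,None,fx=5,fy=5,interpolation=cv2.INTER_CUBIC)
a=r(p[215:265,180:260]);b=r(p[155:205,305:385]);c=r(q[215:270,300:380]); d=r(q[180:235,185:265])
cv2.imwrite('pics/c1.png',np.vstack([np.hstack([a,b]),np.hstack([d,c])]))
E
```

```text
(no output)
```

View pics/c1.png

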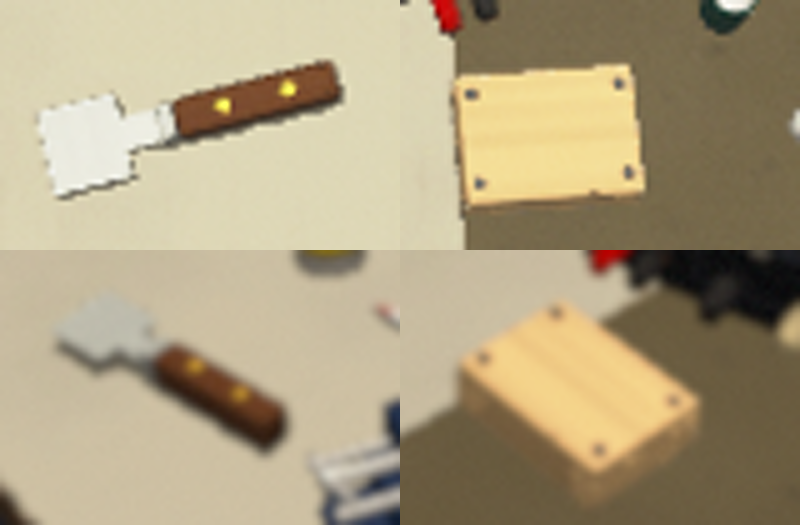

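The enlarged crop, with the wide scraper upper left and the holder upper right, gives clear corners. The blade tip edge runs (38,112)–(57,197), the handle rear is about (337,80), and the holder's top corners are (456,78), (630,66), (643,190) and (466,206). Next I'll convert these to positions and check them against the given sizes.

```bash
python3 - <<'E'
from h import *
d=np.load('top1.npy')
f=lambda U,V,ox,oy:((U+.5)/5-.5+ox,(V+.5)/5-.5+oy)
S=lambda U,V,z:onplane('top',*f(U,V,180,215),z)[:2]
H=lambda U,V,z:onplane('top',*f(U-400,V,305,155),z)[:2]
a,b=S(38,112,.014),S(57,197,.014);t=(a+b)/2
r=(S(333,62,.026)+S(342,98,.026))/2; fr=(S(173,100,.026)+S(180,138,.026))/2
print('tip',t,'w',np.linalg.norm(a-b),'len',np.linalg.norm(t-r),'handle',np.linalg.norm(fr-r),'rear',r)
u=(t-r)/np.linalg.norm(t-r); print('yaw',np.arctan2(u[1],u[0]),'grip',r+.07*u,t-.11*u)
for n,(U,V) in dict(rear=(300,90),blade=(85,145),bench=(200,30)).items():
    x=f(U,V,180,215); print(n,depthpt('top',*x,d[round(x[1]),round(x[0])]))
for n,(U,V) in dict(blk=(550,130),hard=(700,130)).items():
    x=f(U-400,V,305,155); print(n,depthpt('top',*x,d[round(x[1]),round(x[0])]))
c=np.array([H(456,78,.039),H(630,66,.039),H(643,190,.039),H(466,206,.039)]);print(c)
e=lambda i,j:(np.linalg.norm(c[i]-c[j]),np.arctan2(*(c[j]-c[i])[::-1]))
print(e(0,1),e(3,2),e(3,0),e(2,1)); print(c.mean(0))
dd=d[180:207,312:360]; pts=np.array([[depthpt('top',312+i,180+j,dd[j,i]) for i in range(0,48)] for j in range(0,27)])
print('front column heights mm at u=335', [(180+j,int(pts[j,23,2]*1000)) for j in range(4,27)])
E
```

```text
tip [0.41820935 0.07495128] w 0.05260069750141319 len 0.17814370499269777 handle 0.09804144206923182 rear [ 0.45682311 -0.09895719]
yaw 1.7892868336800734 grip [ 0.44165017 -0.03062139] [ 0.44205253 -0.03243355]
rear [ 0.45105432 -0.07669493  0.02783938]
blade [0.42404178 0.05351287 0.00830332]
bench [ 0.4939947  -0.01458777 -0.00073383]
blk [ 0.6017622  -0.36618631  0.03560146]
hard [ 0.60820753 -0.46379555  0.00265996]
[[ 0.63473654 -0.31027437]
 [ 0.63982242 -0.41635199]
 [ 0.56233172 -0.41986123]
 [ 0.55502806 -0.31293456]]
(np.float64(0.10619946908029776), np.float64(-1.5228881779668968)) (np.float64(0.10717582090422059), np.float64(-1.5025968764443323)) (np.float64(0.07975286438409594), np.float64(0.03336165298770625)) (np.float64(0.07757011198428), np.float64(0.04525512212912861))
[ 0.59797969 -0.36485554]
front column heights mm at u=335 [(184, 32), (185, 38), (186, 35), (187, 32), (188, 37), (189, 37), (190, 34), (191, 34), (192, 36), (193, 34), (194, 27), (195, 10), (196, 7), (197, 3), (198, 8), (199, 1), (200, 6), (201, 3), (202, -3), (203, -3), (204, -3), (205, 8), (206, 3)]
```

Emit:
send_rows:
  plan:
    - [[-1,-0.94,0],[0,0,0]]
    - [[-1,-0.94,0],[0,0,0]]
    - [[-1,-0.94,0],[0,0,0]]
    - [[-1,-0.94,0],[0,0,0]]
    - [[-1,-0.94,0],[0,0,0]]
    - [[-1,-0.94,0],[0,0,0]]
    - [[-1,-0.94,0],[0,0,0]]
    - [[-1,-0.94,0],[0,0,0]]
    - [[-1,-0.94,0],[0,0,0]]
    - [[-1,-0.94,0],[0,0,0]]
  gripper: 1

```text
time: 1.35
tool_pos: [0.3361, 0.1827, 0.2266]
tool_rot: [-3.142, -0.0, 2.783]
contact_force: [0.8, 0.4, 0.6]
opening: 0.0919
grip_force: 0.0
```

Emit:
send_rows:
  plan:
    - [[-1,-0.94,0.6],[0,0,0]]
    - [[-1,-0.94,0.6],[0,0,0]]
    - [[-1,-0.94,0.6],[0,0,0]]
    - [[-1,-0.94,0.6],[0,0,0]]
    - [[-1,-0.94,0.6],[0,0,0]]
    - [[-1,-0.94,0.6],[0,0,0]]
    - [[-1,-0.94,0.6],[0,0,0]]
    - [[0,0,0],[0,0,0.105]]
    - [[0,0,0],[0,0,0.105]]
    - [[0,0,0],[0,0,0.105]]

```text
time: 2.6
tool_pos: [0.4417, -0.0318, 0.1213]
tool_rot: [-3.141, -0.001, 2.282]
contact_force: [-0.0, -0.0, 0.2]
opening: 0.0914
grip_force: 0.0
```

Emit:
send_rows:
  plan:
    - [[0,0,0],[0,0,0.105]]
    - [[0,0,0],[0,0,0.105]]
    - [[0,0,0],[0,0,0.108]]
    - [[0,0,0],[0,0,0]]
    - [[0,0,0],[0,0,0]]
    - [[0,0,0],[0,0,0]]
    - [[0,0,0],[0,0,0]]
    - [[0,0,0],[0,0,0]]
    - [[0,0,0],[0,0,0]]
    - [[0,0,0],[0,0,0]]

```text
time: 3.85
tool_pos: [0.442, -0.0317, 0.1217]
tool_rot: [3.142, -0.0, 1.789]
contact_force: [0.1, 0.1, 0.2]
opening: 0.0919
grip_force: 0.0
```

Emit:
send_rows:
  plan:
    - [[0,0,1],[0,0,0]]
    - [[0,0,1],[0,0,0]]
    - [[0,0,1],[0,0,0]]
    - [[0,0,0.8],[0,0,0]]
    - [[0,0,0.4],[0,0,0]]
    - [[0,0,0.3],[0,0,0]]
    - [[0,0,0.2],[0,0,0]]
    - [[0,0,0],[0,0,0]]
    - [[0,0,0],[0,0,0]]
    - [[0,0,0],[0,0,0]]

```text
time: 5.1
tool_pos: [0.4422, -0.0317, 0.0045]
tool_rot: [3.141, 0.0, 1.788]
contact_force: [0.1, -0.1, -0.3]
opening: 0.0916
grip_force: 0.0
```

Emit:
send_rows:
  plan:
    - [[0,0,0],[0,0,0]]
    - [[0,0,0],[0,0,0]]
    - [[0,0,0],[0,0,0]]
    - [[0,0,0],[0,0,0]]
    - [[0,0,0],[0,0,0]]
    - [[0,0,0],[0,0,0]]
    - [[0,0,0],[0,0,0]]
    - [[0,0,0],[0,0,0]]
    - [[0,0,0],[0,0,0]]
    - [[0,0,0],[0,0,0]]
  gripper: -1
  force: 25

```text
time: 6.35
tool_pos: [0.4421, -0.0317, 0.0042]
tool_rot: [3.141, 0.0, 1.788]
contact_force: [0.5, 0.8, 0.3]
opening: 0.0236
grip_force: 25.0
```

Emit:
send_rows:
  plan:
    - [[0,0,-0.6],[0,0,0]]
    - [[0,0,-1],[0,0,0]]
    - [[0,0,-1],[0,0,0]]
    - [[0,0,-1],[0,0,0]]
    - [[0,0,-1],[0,0,0]]
    - [[0,0,-0.4],[0,0,0.1]]
    - [[0,0,0],[0,0,0.1]]
    - [[0,0,0],[0,0,0.1]]
    - [[0,0,0],[0,0,0.1]]
    - [[0,0,0],[0,0,0.1]]

```text
time: 7.6
tool_pos: [0.4415, -0.0316, 0.129]
tool_rot: [-3.141, 0.0, 0.998]
contact_force: [0.7, -0.2, -1.3]
opening: 0.0237
grip_force: 25.0
```

Emit:
send_rows:
  plan:
    - [[0,0,0],[0,0,0.1]]
    - [[0,0,0],[0,0,0.1]]
    - [[0,0,0],[0,0,0.1]]
    - [[0,0,0],[0,0,0.1]]
    - [[0,0,0],[0,0,0.1]]
    - [[0,0,0],[0,0,0.106]]
    - [[-0.1,0.9,0],[0,0,0]]
    - [[-0.1,0.9,0],[0,0,0]]
    - [[-0.1,0.9,0],[0,0,0]]
    - [[-0.1,0.9,0],[0,0,0]]

```text
time: 8.85
tool_pos: [0.4361, -0.1226, 0.129]
tool_rot: [-3.141, 0.001, 0.051]
contact_force: [0.1, 0.2, -0.8]
opening: 0.0234
grip_force: 25.0
```

Emit:
send_rows:
  plan:
    - [[-0.1,1,0],[0,0,0]]
    - [[-0.1,1,0],[0,0,0]]
    - [[-0.1,1,0],[0,0,0]]
    - [[-0.1,1,0],[0,0,0]]
    - [[-0.1,1,0],[0,0,0]]
    - [[-0.2,1,0],[0,0,0]]
    - [[-0.2,1,0],[0,0,0]]
    - [[-0.2,1,0],[0,0,0]]
    - [[-0.2,1,0],[0,0,0]]
    - [[0,0.9,0],[0,0,0]]

```text
time: 10.1
tool_pos: [0.4162, -0.3715, 0.1288]
tool_rot: [-3.141, 0.001, 0.051]
contact_force: [0.1, 0.7, -1.6]
opening: 0.0241
grip_force: 25.0
```

```bash
python3 - <<'E'
from h import *
s=robot.observe(); print(s['time'],s['tool_pos'],s['tool_rot'],s['opening'])
p,d=grab('top','top2'); q,_=grab('side','side2')
d1=np.load('top1.npy')
K,R,t=cal('top')
for nm,(v0,v1,u0,u1) in dict(blk=(171,192,321,350),hard=(215,250,340,380)).items():
    z=[depthpt('top',u,v,d1[v,u])[2] for v in range(v0,v1) for u in range(u0,u1) if d1[v,u]>0]; print(nm,np.median(z),np.mean(z))
r=lambda a:cv2.resize(a,(0,0),fx=5,fy=5,interpolation=cv2.INTER_CUBIC)
cv2.imwrite('pics/c2.png',np.hstack([r(p[150:260,300:375]),r(q[190:300,290:370])]))
E
```

```text
10.1 [ 0.41616783 -0.37149829  0.12876693] [-3.14053121e+00  8.28792709e-04  5.06875746e-02] 0.024066176547517942
blk 0.03640360498898022 0.03637595079564011
hard 0.003440881976664405 0.0034370777555981238
```

View pics/c2.png

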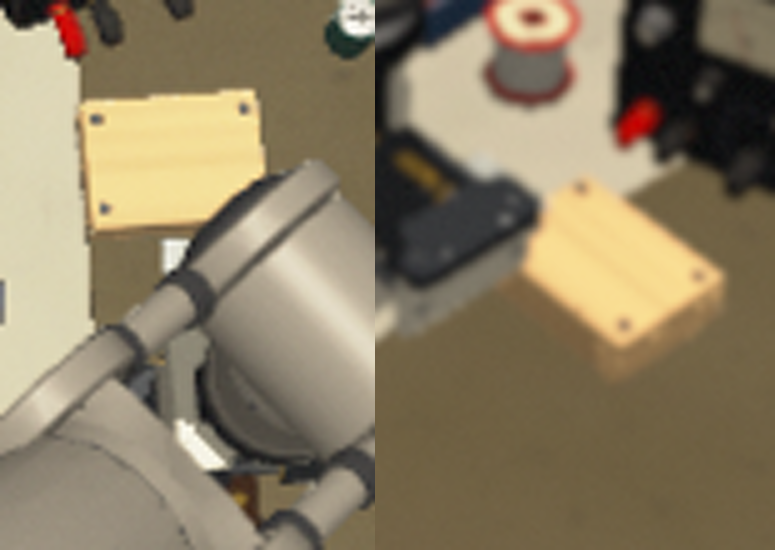

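The blade's front-left corner shows at crop (163,240), just before the block's front. I'll check it against the expected position.

```bash
python3 - <<'E'
from h import *
f=lambda U,V:((U+.5)/5-.5+300,(V+.5)/5-.5+150)
print(onplane('top',*f(163,240),.1376))
c=np.array([onplane('top',*f(*p),.036)[:2] for p in [(80,101),(254,90),(92,232)]]);print(c,(c[1]+c[2])/2,c[0]-c[1],c[0]-c[2])
E
```

```text
[ 0.52616496 -0.34296089  0.1376    ]
[[ 0.63686736 -0.31001837]
 [ 0.64133584 -0.41629712]
 [ 0.55508908 -0.31381435]] [ 0.59821246 -0.36505573] [-0.00446849  0.10627875] [0.08177828 0.00379598]
```

Emit:
send_rows:
  plan:
    - [[0,0,1],[0,0,0]]
    - [[0,0,1],[0,0,0]]
    - [[0,0,1],[0,0,0]]
    - [[0,0,1],[0,0,0]]
    - [[0,0,0.5],[0,0,0]]
    - [[0,0,0.3],[0,0,0]]
    - [[0,0,0],[0,0,0]]
    - [[0.4,0,0],[0,0,0]]
    - [[0.4,0,0],[0,0,0]]
    - [[0,0,0],[0,0,0]]

```text
time: 11.45
tool_pos: [0.438, -0.37, 0.0096]
tool_rot: [3.141, -0.001, 0.052]
contact_force: [-0.0, -0.4, -0.7]
opening: 0.024
grip_force: 25.0
```

```bash
python3 - <<'E'
from h import *
s=robot.observe(); print(s['time'],s['tool_pos'],s['contact_force'],s['opening'])
p,d=grab('top','top3'); q,_=grab('side','side3')
r=lambda a:cv2.resize(a,(0,0),fx=5,fy=5,interpolation=cv2.INTER_CUBIC)
cv2.imwrite('pics/c3.png',np.hstack([r(p[150:260,300:375]),r(q[190:300,290:370])]))
E
```

```text
11.45 [ 0.43804356 -0.3700106   0.00962836] [-0.03791646 -0.37980114 -0.73041382] 0.023999850647887896
```

View pics/c3.png

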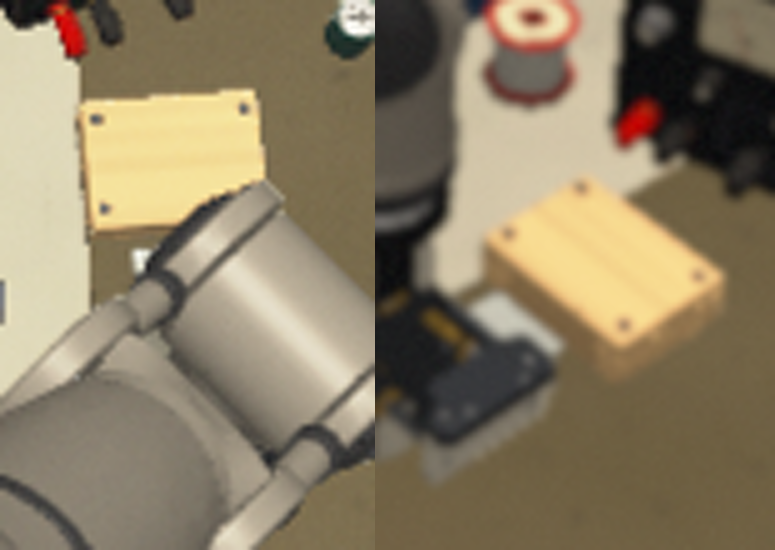

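The blade is level with the slot. Its left corner, at crop (133,250), is about 25 mm in from the block's left side, where 28 mm is ideal and ±12 mm is allowed. I'll insert it.

Emit:
send_rows:
  plan:
    - [[0.2,0,0],[0,0,0]]
    - [[0.2,0,0],[0,0,0]]
    - [[0.3,0,0],[0,0,0]]
    - [[0.3,0,0],[0,0,0]]
    - [[0.3,0,0],[0,0,0]]
    - [[0.3,0,0],[0,0,0]]
    - [[0.3,0,0],[0,0,0]]
    - [[0.3,0,0],[0,0,0]]
    - [[0.3,0,0],[0,0,0]]
    - [[0,0,0],[0,0,0]]

```text
time: 12.8
tool_pos: [0.4998, -0.3666, 0.0092]
tool_rot: [3.141, -0.0, 0.052]
contact_force: [1.1, -0.3, -0.1]
opening: 0.0237
grip_force: 25.0
```

Emit:
send_rows:
  plan:
    - [[0.1,0,0],[0,0,0]]
    - [[0.1,0,0],[0,0,0]]
    - [[0.1,0,0],[0,0,0]]
    - [[0.1,0,0],[0,0,0]]
    - [[0.1,0,0],[0,0,0]]
    - [[0.05,0,0],[0,0,0]]
    - [[0.05,0,0],[0,0,0]]
    - [[0,0,0],[0,0,0]]
    - [[0,0,0],[0,0,0]]
    - [[0,0,0],[0,0,0]]

```text
time: 14.05
tool_pos: [0.5141, -0.366, 0.0092]
tool_rot: [-3.142, -0.0, 0.051]
contact_force: [0.4, 0.4, -0.6]
opening: 0.0237
grip_force: 25.0
```

Next I'll lower it 1.5 mm, then push on in 1 mm steps.

Emit:
send_rows:
  plan:
    - [[0,0,0.06],[0,0,0]]
    - [[0.04,0,0],[0,0,0]]
    - [[0.04,0,0],[0,0,0]]
    - [[0.04,0,0],[0,0,0]]
    - [[0.04,0,0],[0,0,0]]
    - [[0,0,0],[0,0,0]]
    - [[0,0,0],[0,0,0]]
    - [[0,0,0],[0,0,0]]
    - [[0,0,0],[0,0,0]]
    - [[0,0,0],[0,0,0]]

```text
time: 15.3
tool_pos: [0.5176, -0.3657, 0.0076]
tool_rot: [-3.141, 0.001, 0.051]
contact_force: [-4.6, -1.0, 1.9]
opening: 0.0236
grip_force: 25.0
```

Emit:
send_rows:
  plan:
    - [[0.04,0,0],[0,0,0]]
    - [[0.04,0,0],[0,0,0]]
    - [[0,0,0],[0,0,0]]
    - [[0,0,0],[0,0,0]]
    - [[0,0,0],[0,0,0]]
    - [[0,0,0],[0,0,0]]
    - [[0,0,0],[0,0,0]]
    - [[0,0,0],[0,0,0]]
    - [[0,0,0],[0,0,0]]
    - [[0,0,0],[0,0,0]]

```text
time: 16.55
tool_pos: [0.5177, -0.3657, 0.0076]
tool_rot: [-3.14, 0.005, 0.051]
contact_force: [-12.7, -1.2, 4.0]
opening: 0.0234
grip_force: 25.0
```

It stopped firmly at grip x = 0.5177, where 0.5175 was predicted, so it is home. I'll ease the push, open the gripper and rise.

Emit:
send_rows:
  plan:
    - [[-0.05,0,0],[0,0,0]]
    - [[0,0,0],[0,0,0]]
    - [[0,0,0],[0,0,0]]
    - [[0,0,0],[0,0,0]]
    - [[0,0,0],[0,0,0]]
    - [[0,0,0],[0,0,0]]
    - [[0,0,0],[0,0,0]]
    - [[0,0,0],[0,0,0]]
    - [[0,0,0],[0,0,0]]
    - [[0,0,0],[0,0,0]]

```text
time: 17.8
tool_pos: [0.5176, -0.3657, 0.0076]
tool_rot: [-3.141, 0.002, 0.051]
contact_force: [-7.6, -0.6, 3.1]
opening: 0.0241
grip_force: 25.0
```

Emit:
send_rows:
  plan:
    - [[0,0,0],[0,0,0]]
    - [[0,0,0],[0,0,0]]
    - [[0,0,0],[0,0,0]]
    - [[0,0,0],[0,0,0]]
    - [[0,0,0],[0,0,0]]
    - [[0,0,0],[0,0,0]]
    - [[0,0,0],[0,0,0]]
    - [[0,0,-0.2],[0,0,0]]
    - [[0,0,-0.4],[0,0,0]]
    - [[0,0,-0.6],[0,0,0]]
  gripper: 0.2

```text
time: 19.05
tool_pos: [0.5189, -0.3657, 0.0385]
tool_rot: [-3.141, 0.0, 0.051]
contact_force: [-0.5, -0.6, -0.0]
opening: 0.055
grip_force: 0.0
```

Emit:
send_rows:
  plan:
    - [[0,0,-1],[0,0,0]]
    - [[0,0,-1],[0,0,0]]
    - [[0,0,-1],[0,0,0]]
    - [[0,0,-1],[0,0,0]]
    - [[-1,-1,-0.5],[0,0,0]]
    - [[-1,-1,0],[0,0,0]]
    - [[-1,-1,0],[0,0,0]]
    - [[-1,-1,0],[0,0,0]]
    - [[0,-1,0],[0,0,0]]
    - [[0,-1,0],[0,0,0]]

```text
time: 20.3
tool_pos: [0.4113, -0.2205, 0.1516]
tool_rot: [3.14, -0.002, 0.051]
contact_force: [0.7, -0.2, 0.3]
opening: 0.0549
grip_force: 0.0
```

Emit:
send_rows:
  plan:
    - [[0,-1,0],[0,0,0]]
    - [[0,-1,0],[0,0,0]]
    - [[0,-1,0],[0,0,0]]
    - [[0,-1,0],[0,0,0]]
    - [[0,-1,0],[0,0,0]]
    - [[0,-1,0],[0,0,0]]
    - [[0,-1,0],[0,0,0]]
    - [[0,-1,0],[0,0,0]]
    - [[0,0,0],[0,0,0]]
    - [[0,0,0],[0,0,0]]

```text
time: 21.55
tool_pos: [0.4016, -0.0217, 0.1509]
tool_rot: [3.141, -0.001, 0.052]
contact_force: [0.3, -0.1, 0.0]
opening: 0.0551
grip_force: 0.0
```

```bash
python3 - <<'E'
from h import *
s=robot.observe(); print(s['time'],s['tool_pos'],s['contact_force'],s['opening'])
p,d=grab('top','top4'); q,_=grab('side','side4')
r=lambda a:cv2.resize(a,(0,0),fx=5,fy=5,interpolation=cv2.INTER_CUBIC)
cv2.imwrite('pics/c4.png',np.hstack([r(p[150:260,300:375]),r(q[190:300,290:370])]))
E
```

```text
21.55 [ 0.40155282 -0.0217362   0.15085441] [ 0.30690336 -0.0969763   0.00563755] 0.055144647638460983
```

View pics/c4.png

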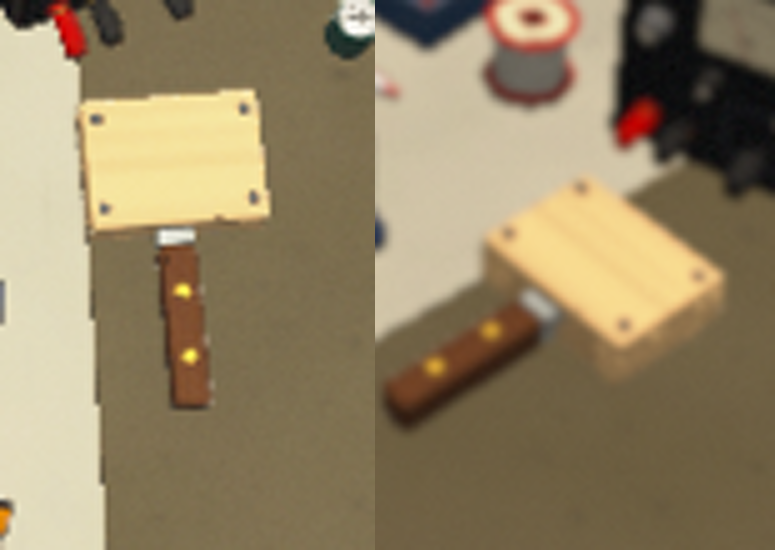

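The blade is fully in the slot, with the ferrule (crop (175,237)) against the block's front and the handle lying on the hardboard. The gripper is clear.

```bash
python3 -c "
from cell import robot; print(robot.hand_in())"
```

```text
the job is handed in; nothing more can be done
None
```

The wide scraper is fully home in the wide holder and released, with its ferrule (the front end of the handle) against the block, and I left the narrow scraper and holder alone; the job was handed in at about 21.7 s.

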